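Lock the keyhole lamp onto its bench stud

TASK

Mount the blue inspection lamp on the black pad, its pillar over the pad's longer side: lower its foot plate flat onto the pad so that the head of the brass stud comes up through the wide opening of the keyhole, then slide the lamp along the pad until the stud sits at the closed end of the narrow slot, the plate flat and square with the pad, and let go. Leave the red lamp, whose plate has no keyhole, where it is.

Things in the scene. Friction and masses are not known exactly. Their poses are not given: they have to be found in the camera images.
- lamp_blue: Loose blue LED lamp, 0.3 kg: flat aluminium foot plate 165x90x6 mm, blue upright pillar 24 (x) by 34 (y) mm, top at z 82, gripped by its top 30 mm (all sides clear). Origin: plate underside below the pillar's centre (also near the mass centre); z up, x towards the keyhole. Plate spans x -35..130, y +-45. Black lamp head sticks out in -x to -45, its top at z 47.
- slot_home (a point): Point in the blue lamp's keyhole, at the plate underside, x 110 mm from the lamp's origin, y 0; axes as the lamp's. A 10 mm shank touching the slot's closed end has its axis here. The slot, 20 mm wide, runs from here in -x into the wide opening: an octagon 50 mm across, centred 55 mm before this point (lamp x 55).
- mount: Black pad, fixed on the bench, with a brass headed stud. Origin on the stud's axis at bench height, z up. Pad spans x -140 (long side, for the pillar) to 70, y +-55, top z 10 mm. Shank 10 mm thick from z 10 to 24, head 30 mm wide up to z 32: it passes only the wide opening; the plate slides freely below it. Locked, lamp x and pad x agree, so the lamp is slid to the pad's -x.
- lamp_red: Loose red lamp of the same size and shape, but its foot plate has no keyhole, only four small dark screw marks. A bystander, not to be moved. Origin and axes as on the blue lamp.

How it is judged (in metres and radians):
On the way:
1. the blue lamp's plate is down on the pad with the stud's head up through the wide opening of its keyhole (x of mount in the frame of lamp_blue between 0.041 and 0.075 m and y of mount in the frame of lamp_blue between -0.014 and 0.014 m and height (world z) of lamp_blue below 0.018 m and angle between lamp_blue's own z axis and vertical below 0.15 rad), for 0.1 s.
At the end, for the whole second after the job is handed in: The blue lamp rests flat on the pad (underside within 4 mm of the pad's top, tilt under 0.06 rad), the stud's shank in the narrow slot within about 13 mm of its closed end, the plate square with the pad within 0.22 rad (about 12 degrees), at rest; the red lamp within 30 mm of where it was (x of mount in the frame of lamp_blue between 0.097 and 0.114 m and y of mount in the frame of lamp_blue between -0.009 and 0.009 m and height (world z) of lamp_blue below 0.014 m and angle between lamp_blue's own z axis and vertical below 0.06 rad and angle between the x axis of lamp_blue and the x axis of mount, either way round below 0.22 rad and linear speed of lamp_blue below 0.02 m/s); the robot touches nothing.
It fails at once if the red lamp is moved by more than 30 mm (distance of lamp_red from where it was at the start of the episode above 0.03 m).
It also fails if it takes over 48 s, if anything falls off the work surface, if the arm or the gripper's body presses on something with over 40 N, if the wrist force passes 120 N, or if a joint passes its speed limit or range.

ROBOT

A 6-joint arm with a two-finger parallel gripper is mounted at the origin on a cart in front of the work surface, level with it; the furniture and walls round the work are solid. World frame = base frame: x ahead of the robot, y to its left, z up, the work surface at z = 0. Lengths are in mm, angles in rad, forces in N, time in s.
With the tool pointing down it reaches from about 300 to 1000 mm from the base axis. Payload 5.1 kg.
Tool frame: the origin (TCP) lies on the mounting face of the last link; the fingertips stand 190 mm ahead of it and the grasp point (between the pads) lies manip.tcp_to_grasp ahead of it (manip.tcp_to_grasp is the distance from the TCP to the grasp point, in mm); z points along the fingers, x is the direction in which the jaws open and shut, and the axes are right-handed (so a half turn about z gives the same grasp; the last joint's range is limited). The gripper opens to 95 mm and grips with 3 to 60 N. Pads are 20 mm wide; open, the fingers measure 119 mm over their backs; the gripper's body (75 mm by 180 mm) begins 59 mm behind the grasp point.
Start: joints at [-1.276, 0.124, 1.65, -0, 1.367, -0.083], TCP at [239.737, -604.163, 404.756] pointing down, gripper open.
Joint ranges: [-2.61, 2.61], [-1.02, 2.33], [0.03, 2.71], [-1.35, 4.49], [0.32, 2.68], [-2.91, 2.91]. Speed limits (rad/s): [2.57, 2.57, 3.14, 3.14, 3.14, 3.14].

INTERFACE

Orientations are given as a 3x3 rotation matrix whose columns are the frame's x, y, z axes.
In Python, from station import manip gives the robot as it stands. Calls block until the motion is done:
- manip.move_pose(position, orientation): joint-space move of the TCP to a pose.
- manip.move_linear(position, orientation=None, rate=150, max_force=None): straight line of the TCP; orientation=None keeps the orientation; rate is the mean speed in mm/s. With max_force (N) it stops when the force on the tool has changed by that much, and returns True; else False.
- manip.move_joints(angles): joint-space move.
- manip.open() and manip.grasp(newtons=None): open the fingers fully, or close them until they stop; newtons is the grip in N (None keeps the last).
- manip.pause(seconds).
- manip.solve_ik(position, orientation): joint angles nearest the present ones, or None.
- manip.get_image(name): name is "side" or "top" or "wrist"; returns the picture (480x640x3 uint8, blue, green, red); there is no depth.
- manip.calibration(name): a dict with "intrinsics" (3x3 intrinsics, pixels), "k1" (the pictures are not rectified: a ray, as slopes to the right and down, at radius r is drawn at 1 + k1 r^2 times it, then the intrinsics apply), "rvec" (rotation vector, rad) and "tvec" (3), from world to camera coordinates, as OpenCV has them. Camera axes: x right, y down, z forward; pixel columns grow to the right and rows downward; lengths in mm; the calibration is good to about 2 mm. A picture is of the moment at which its call begins: read the wrist's pose just before it. calibration takes no time and is no camera call; for the wrist camera it gives the pose at the moment of the call.
A pose or a line that the arm cannot do raises manip.Unreachable and nothing moves.
- manip.close_job(): hands the job in, once; it reports no verdict.
Readings, each from a call of its own:
- manip.get_t(): time.
- manip.get_joint_positions(): joint angles.
- manip.get_qd(): joint speeds.
- manip.get_effort(): joint torques, N m.
- manip.get_tool_pos(): TCP position.
- manip.get_tcp_rot(): TCP orientation.
- manip.get_wrist_force(): force on the tool from outside, world axes, zero at the start.
- manip.get_torque(): the same for the moment, N m.
- manip.get_finger_gap(): finger opening in mm.
Only numpy, scipy, OpenCV 4.12 (cv2) and the standard library are available. Lean on these libraries where they do the work, as an engineer would, in place of code of your own. Each camera call takes 0.05 s, during which the arm holds its last target. There are 200 camera calls.

## Working session

There is one attempt and no reset: what is moved stays moved. The work goes in short steps, each a Python script; the robot and the scene stay as the last script left them, time stands still between calls to the robot, and variables do not carry over. Pictures are saved under pics/ and viewed, about 8 in all and at most 12, crops included, and the job is handed in when it is done.

```bash
ls; mkdir -p pics; python3 - <<'E'
from station import manip
import cv2
for n in("top","side"):
    cv2.imwrite(f"pics/{n}0.png",manip.get_image(n))
    c=manip.calibration(n);print(n,c)
print(manip.get_t(),manip.tcp_to_grasp,manip.get_tcp_rot())
E
```

```text
pics
top {'intrinsics': array([[593.87873923,   0.        , 320.16454339],
       [  0.        , 593.87873923, 245.92784473],
       [  0.        ,   0.        ,   1.        ]]), 'k1': 0.009077191171767285, 'rvec': array([ 2.10266828, -2.14580804,  0.18476802]), 'tvec': array([-122.62750462,  559.48388241, 1269.8889006 ])}
side {'intrinsics': array([[512.17921447,   0.        , 320.59717331],
       [  0.        , 512.17921447, 238.48439781],
       [  0.        ,   0.        ,   1.        ]]), 'k1': -0.1504447682845662, 'rvec': array([ 0.16823897, -2.77483321,  1.37734237]), 'tvec': array([529.95770819, 156.31918273, 831.81275013])}
0.1 171.3 [[ 3.68847676e-01 -9.29489700e-01 -5.38100030e-04]
 [-9.29488051e-01 -3.68848039e-01  1.75725134e-03]
 [-1.83182416e-03 -1.48000524e-04 -9.99998311e-01]]
```

View pics/top0.png

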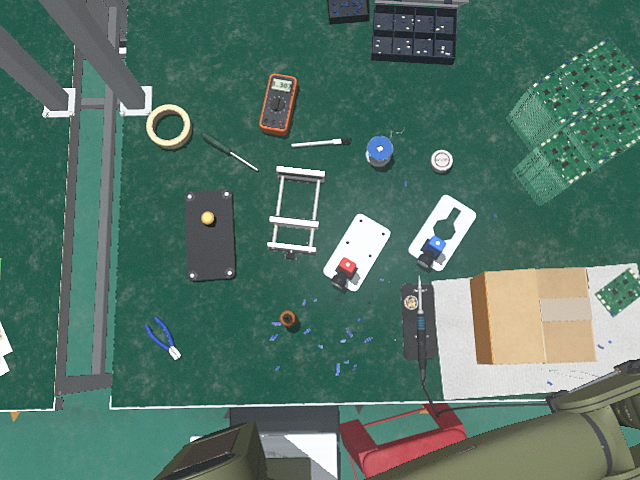

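View pics/side0.png

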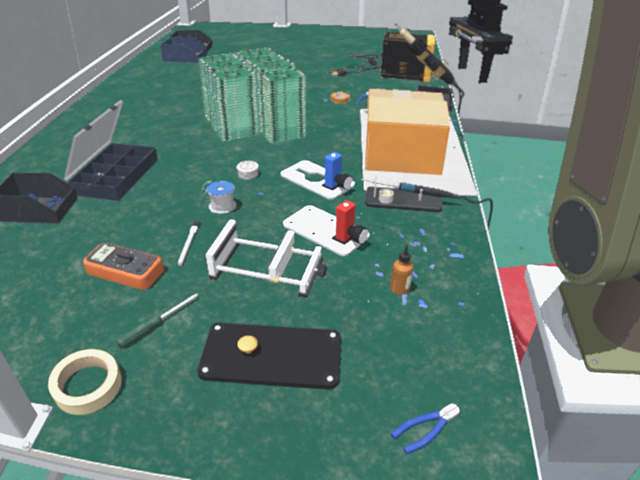

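The top view shows the blue lamp's pillar at about (436,243) with its keyhole towards (455,212). The red lamp is at (347,265). The pad's corners are near (188,193) and (234,277), with the stud at (208,218). The side view agrees. Next I'll measure positions from masks.

```bash
cat > h.py <<'E'
import numpy as np,cv2
from station import manip
def ray(cal,px,z):
    "pixels -> world points on plane z"
    K,k=cal["intrinsics"],cal["k1"]
    n=cv2.undistortPoints(np.float64(px).reshape(-1,1,2),K,np.array([k,0,0,0.])).reshape(-1,2)
    R=cv2.Rodrigues(cal["rvec"])[0];C=-R.T@cal["tvec"]
    d=np.c_[n,np.ones(len(n))]@R
    return C+d*((z-C[2])/d[:,2])[:,None]
def blobs(mask,amin):
    cs,h=cv2.findContours(mask.astype(np.uint8),cv2.RETR_CCOMP,cv2.CHAIN_APPROX_NONE)
    return [(c[:,0,:].astype(float),h[0][i][3]>=0) for i,c in enumerate(cs) if cv2.contourArea(c)>amin]
def rect(p):
    (c,(w,h),a)=cv2.minAreaRect(np.float32(p[:,:2]))
    return np.round(c,1),np.round((w,h),1),round(a,1)
def cen(p):
    m=cv2.moments(np.float32(p[:,:2]).reshape(-1,1,2)); return np.array([m['m10'],m['m01']])/m['m00']
E
python3 - <<'E'
from h import *
im=cv2.imread("pics/top0.png");cal=manip.calibration("top")
R=cv2.Rodrigues(cal["rvec"])[0];print("C",-R.T@cal["tvec"])
hsv=cv2.cvtColor(im,cv2.COLOR_BGR2HSV);H,S,V=cv2.split(hsv)
def roi(m,x0,y0,x1,y1):
    o=np.zeros_like(m,bool);o[y0:y1,x0:x1]=m[y0:y1,x0:x1];return o
for nm,box in(("blue",(405,190,480,275)),("red",(320,210,395,295))):
    for c,hole in blobs(roi((S<60)&(V>150),*box),60):
        p=ray(cal,c,6);print(nm,"white",hole,rect(p),cen(p))
for c,hole in blobs(roi((H>100)&(H<130)&(S>120)&(V>90),415,225,450,262),10):
    p=ray(cal,c,82);print("pillar",hole,rect(p),cen(p),c.min(0),c.max(0))
for c,hole in blobs(roi((V<75)&(S<90),180,180,245,290),300):
    p=ray(cal,c,10);print("pad",hole,rect(p),cen(p))
for c,hole in blobs(roi((H>12)&(H<30)&(S>80)&(V>100),195,205,222,232),30):
    p=ray(cal,c,32);print("stud",hole,rect(p),cen(p))
cv2.imwrite("pics/crop0.png",cv2.resize(im[180:300,300:480],None,fx=4,fy=4,interpolation=cv2.INTER_CUBIC))
E
```

```text
C [ 320.6763206  -139.96268038 1348.42674437]
blue white False (array([ 591.7, -414.9]), array([ 92.2, 166.8]), 55.0) [ 599.44930481 -419.51185572]
red white False (array([ 550.1, -216.9]), array([ 92.6, 167.8]), 57.7) [ 558.76879152 -222.3424454 ]
pillar False (array([ 547.3, -382.5]), array([35. , 38.2]), 54.4) [ 552.09442807 -385.7222952 ] [424. 235.] [445. 251.]
pillar True (array([ 553.3, -387.3]), array([13.1, 11. ]), 88.8) [ 553.2530108  -387.78911833] [434. 240.] [440. 245.]
stud False (array([631.9, 121.8]), array([28.2, 29. ]), 45.5) [631.70837262 121.93323206]
```

View pics/crop0.png

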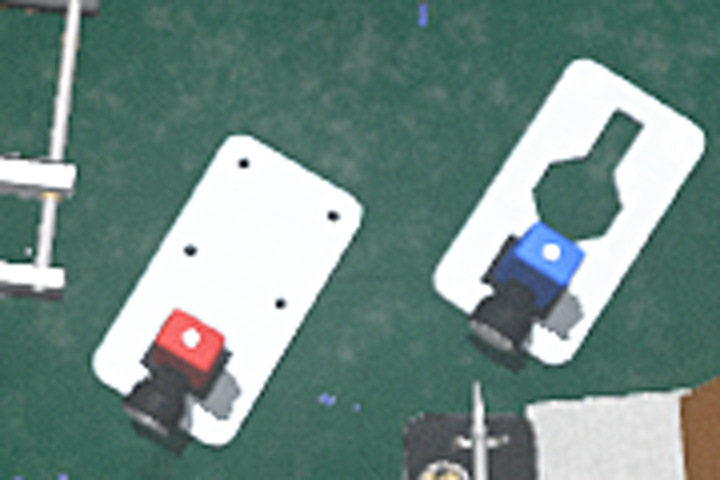

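The crop shows the blue pillar's top dot at the same place the plate rectangle gives for the origin, (553,-387), with yaw about -35°. I still need the pad's yaw and the box's clearance.

```bash
python3 - <<'E'
from h import *
im=cv2.imread("pics/top0.png");cal=manip.calibration("top")
hsv=cv2.cvtColor(im,cv2.COLOR_BGR2HSV);H,S,V=cv2.split(hsv)
print(im[250,210],hsv[250,210],hsv[250,160])
m=np.zeros(V.shape,bool);m[180:290,178:246]=((V<75)&(S<110))[180:290,178:246]
for c,hole in blobs(m,200):
    p=ray(cal,c,10);print("pad",hole,rect(p),cen(p))
print("box corners z=0/120/160");
for z in(0,100,150): print(z,ray(cal,[(472,275),(477,362),(540,268)],z)[:,:2].round())
s=manip.calibration("side")
for z in(0,100,150): print("side top-left(368,92),(447,98) bottom",z,ray(s,[(368,97),(447,102),(372,168),(443,172)],z)[:,:2].round().tolist())
E
```

```text
[83 79 79] [120  12  83] [ 79 138  96]
box corners z=0/120/160
0 [[ 491. -479.]
 [ 297. -477.]
 [ 504. -634.]]
100 [[ 479. -454.]
 [ 298. -452.]
 [ 491. -598.]]
150 [[ 472. -441.]
 [ 299. -440.]
 [ 484. -579.]]
side top-left(368,92),(447,98) bottom 0 [[490.0, -955.0], [235.0, -960.0], [462.0, -489.0], [287.0, -496.0]]
side top-left(368,92),(447,98) bottom 100 [[486.0, -701.0], [273.0, -705.0], [463.0, -309.0], [316.0, -315.0]]
side top-left(368,92),(447,98) bottom 150 [[485.0, -573.0], [292.0, -577.0], [464.0, -220.0], [331.0, -225.0]]
```

```bash
python3 - <<'E'
import cv2
im=cv2.imread("pics/side0.png")
cv2.imwrite("pics/crop1.png",cv2.resize(im[0:200,350:550],None,fx=3,fy=3,interpolation=cv2.INTER_CUBIC))
from h import *
im=cv2.imread("pics/top0.png");cal=manip.calibration("top")
H,S,V=cv2.split(cv2.cvtColor(im,cv2.COLOR_BGR2HSV))
m=np.zeros(V.shape,bool);m[180:290,178:246]=((V<110)&(S<70))[180:290,178:246]
for c,hole in blobs(m,200):
    p=ray(cal,c,10);print("pad",hole,rect(p),cen(p))
E
```

```text
pad False (array([597.3, 120. ]), array([212. , 112.2]), 2.5) [597.22890612 120.269718  ]
```

View pics/crop1.png

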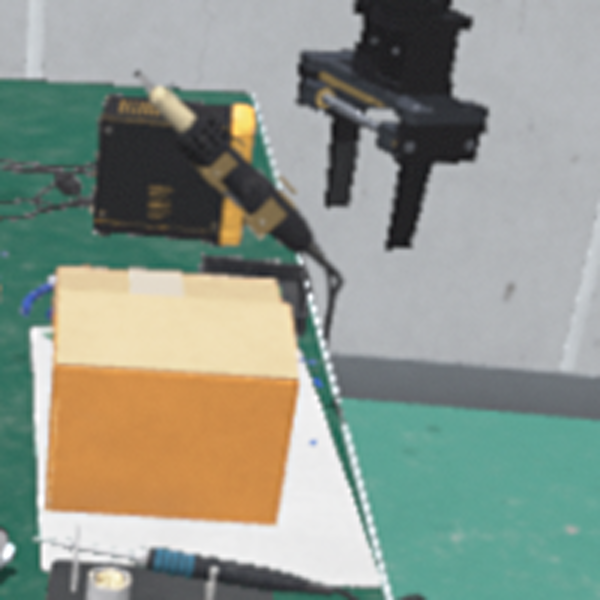

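```bash
cat >> h.py <<'E'
def Rz(deg):
    c,s=np.cos(np.radians(deg)),np.sin(np.radians(deg))
    return np.array([[c,s,0],[s,-c,0],[0,0,-1.]])
G=manip.tcp_to_grasp
E
python3 - <<'E'
from h import *
R=Rz(-35);x,y=553,-387.4
manip.move_pose([x,y,71+G+110],R)
cv2.imwrite("pics/wrist1.png",manip.get_image("wrist"))
manip.move_linear([x,y,71+G],rate=120,max_force=15)
print(manip.get_tool_pos()-[0,0,G],manip.get_wrist_force())
manip.grasp(35);print("gap",manip.get_finger_gap())
p=manip.get_tool_pos()
manip.move_linear(p+[0,0,130],rate=130)
print(manip.get_finger_gap(),manip.get_wrist_force(),manip.get_torque(),manip.get_t())
cv2.imwrite("pics/top1.png",manip.get_image("top"))
E
```

```text
[ 553.39126058 -387.73377958   72.19371911] [-0.86232147  0.64897358 -0.28398055]
gap 23.72009318036583
23.8085466306048 [-0.32384783  0.05854748 -3.78496853] [-0.01070775 -0.05079257 -0.02559361] 4.9083
```

```bash
python3 - <<'E'
from h import *
R=Rz(2.5);u=R[:,0];S=np.array([632,121.8,0])
t=S-56*u
manip.move_pose(t+[0,0,72+G+130],R)
manip.move_linear(t+[0,0,72+G+50],rate=130)
print(manip.get_t(),manip.get_tool_pos(),manip.get_wrist_force(),manip.get_torque())
im=manip.get_image("top");w=manip.get_image("wrist")
s=manip.get_image("side")
cv2.imwrite("pics/top2.png",im);cv2.imwrite("pics/w2.png",w)
a=cv2.resize(im[150:310,150:290],None,fx=3,fy=3);b=s[240:480,150:470]
v=np.zeros((480,800,3),np.uint8);v[:480,:420]=a;v[:240,440:760]=b;v[240:,440:760]=cv2.resize(w,(320,240));cv2.imwrite("pics/v2.png",v)
E
```

```text
7.5667 [576.52326436 119.23322973 294.11674837] [ 0.33199599 -0.66880162 -2.74545997] [-0.02395664 -0.06242238 -0.00555592]
```

View pics/v2.png

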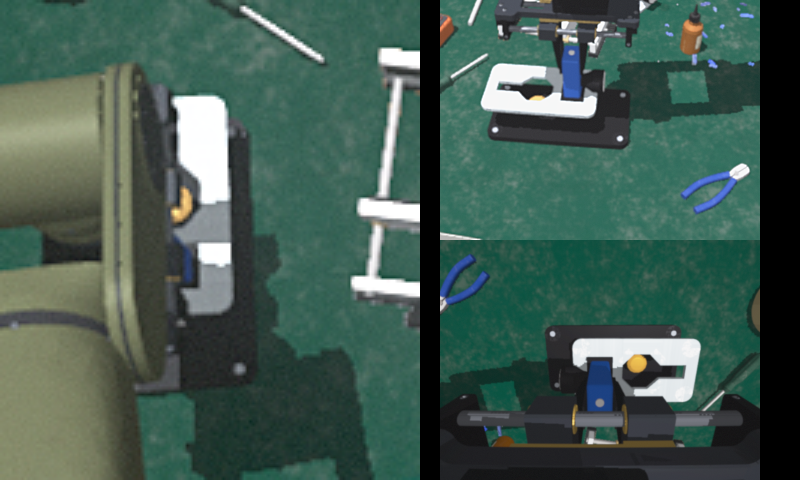

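The wrist view (lower right) shows the plate over the pad and the stud's head inside the keyhole opening, with the stud near full-resolution (634,246).

```bash
cat > chk.py <<'E'
from h import *
def check(im,cal,z0):
    "z0: plate underside height"
    H,S,V=cv2.split(cv2.cvtColor(im,cv2.COLOR_BGR2HSV))
    w=((S<50)&(V>120)); w[:150]=0; w[330:]=0;
    n,l,st,_=cv2.connectedComponentsWithStats(w.astype(np.uint8));k=1+st[1:,4].argmax()
    for c,hole in blobs(l==k,100):
        p=ray(cal,c,z0+6);print("plate",hole,rect(p),cen(p).round(1),c.min(0),c.max(0))
        if not hole:
            v=c[:,1];top=c[(c[:,1]<np.interp(c[:,0],[c[:,0].min(),c[:,0].max()],[c[:,1].min()+15]*2))]
            q=ray(cal,top,z0+6)[:,:2].astype(np.float32);d=cv2.fitLine(q,cv2.DIST_HUBER,0,.01,.01).ravel()
            print("far edge yaw",np.degrees(np.arctan(d[1]/d[0])).round(2),"pt",d[2:].round(1))
    b=((H>12)&(H<32)&(S>110)&(V>110));b[330:]=0;b[:150]=0
    for c,hole in blobs(b,60):
        p=ray(cal,c,32);print("stud",rect(p),c.min(0),c.max(0))
E
python3 - <<'E'
from chk import *
cal=manip.calibration("wrist");im=cv2.imread("pics/w2.png")
check(im,cal,50)
H,S,V=cv2.split(cv2.cvtColor(im,cv2.COLOR_BGR2HSV))
print("pad corner screws: ",ray(cal,[(553,333),(552,334)],10).round(1)[:,:2] if 0 else "")
cv2.imwrite("pics/w2c.png",cv2.resize(im[150:350,200:520],None,fx=2.4,fy=2.4))
print(manip.get_tool_pos(),manip.get_tcp_rot()[:,0])
E
```

```text
plate False (array([627.1, 120.9]), array([169.1,  92.5]), 2.1) [643.9 129.2] [264. 196.] [521. 324.]
far edge yaw 2.56 pt [617.  166.1]
plate True (array([651.1, 121.3]), array([87.4, 51.5]), 2.7) [644.  121.7] [362. 228.] [491. 299.]
stud (array([634. , 124.5]), array([28.7, 27.5]), 48.7) [374. 230.] [413. 265.]
pad corner screws:  
[576.63298051 119.39598588 294.92844011] [0.99904758 0.04354537 0.00278254]
```

View pics/w2c.png

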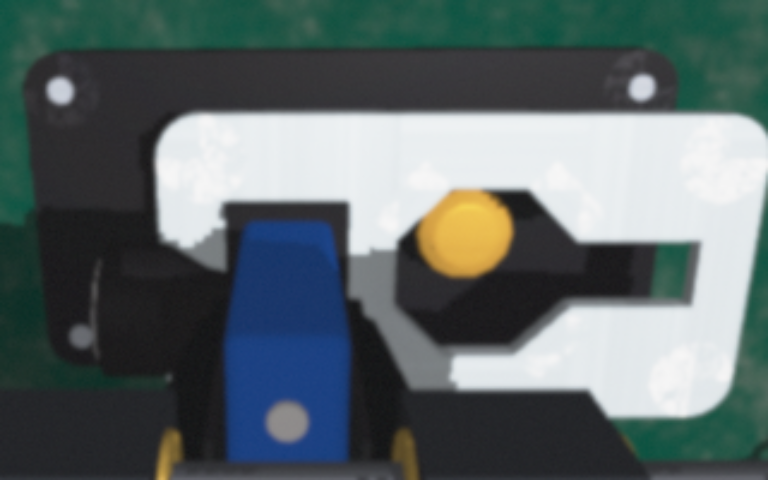

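```bash
python3 - <<'E'
from chk import *
R=Rz(2.5);p=manip.get_tool_pos()
manip.move_linear([576.3,119.35+3.2,72+G+36],R,rate=60)
p=manip.get_tool_pos();print(p,p[2]-72-G,manip.get_wrist_force())
cal=manip.calibration("wrist");im=manip.get_image("wrist")
cv2.imwrite("pics/w3.png",im)
check(im,cal,p[2]-72-G)
E
```

```text
[575.94089434 122.64894574 278.30781219] 35.007812188017226 [-0.46194967  0.19700947 -4.30911575]
plate False (array([624.6, 126.9]), array([166.7,  97.3]), 2.7) [641.4 133.2] [264. 188.] [521. 324.]
far edge yaw 2.68 pt [622.4 170. ]
plate True (array([648.1, 127.9]), array([87.6, 50.4]), 9.8) [641.6 125.4] [361. 228.] [491. 299.]
stud (array([633.7, 125.8]), array([27.9, 29.7]), 7.6) [381. 238.] [421. 278.]
```

```bash
python3 - <<'E'
from chk import *
R=Rz(2.5)
hit=manip.move_linear([576.5,122.6,72+G+6],R,rate=30,max_force=8)
p=manip.get_tool_pos();print(hit,p,p[2]-72-G,manip.get_wrist_force(),manip.get_torque(),manip.get_finger_gap(),manip.get_t())
manip.pause(.2)
cal=manip.calibration("wrist");im=manip.get_image("wrist");s=manip.get_image("side")
check(im,cal,10)
v=np.zeros((480,800,3),np.uint8);v[:480,:]=cv2.resize(im[150:342,200:520],(800,480));v[:200,:300]=s[260:460,150:450]
cv2.imwrite("pics/v4.png",v)
E
```

```text
True [576.34054822 122.60210357 252.16670773] 8.866707728833973 [-0.17977802 -0.01396245  4.26918788] [ 0.0026805  -0.30285048  0.05861164] 23.62436881776206 8.9917
plate False (array([625.1, 124.9]), array([165.9,  92.4]), 2.8) [641.8 133.2] [265. 195.] [521. 324.]
far edge yaw 2.65 pt [635.1 170.5]
plate True (array([649. , 125.4]), array([86.2, 50.2]), 3.3) [642.  125.6] [362. 229.] [491. 299.]
stud (array([633.6, 126.2]), array([28.4, 28.2]), 51.3) [387. 250.] [432. 293.]
```

View pics/v4.png

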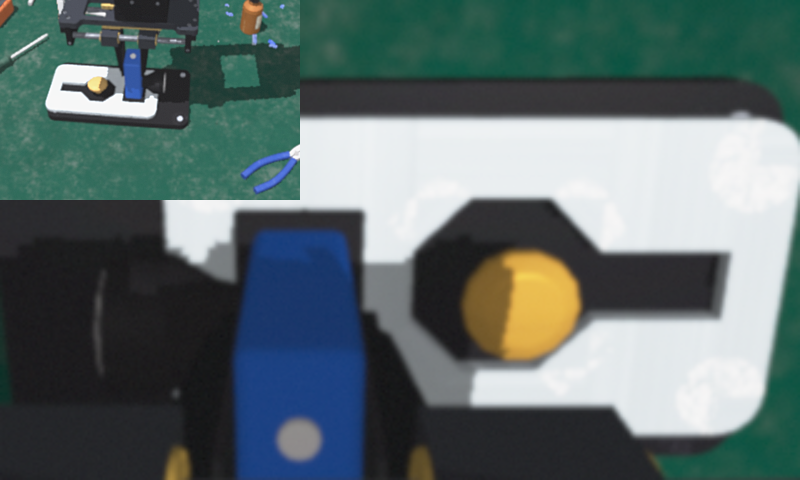

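The plate is flat on the pad with the stud's head up through the opening. Now I'll slide the lamp.

```bash
python3 - <<'E'
from chk import *
R=Rz(2.5);u=R[:,0];n=np.array([-u[1],u[0],0]);p=manip.get_tool_pos()
manip.move_linear(p+[0,0,.7]+1.0*n,R,rate=20);print(manip.get_wrist_force())
p=manip.get_tool_pos()
hit=manip.move_linear(p-51*u,R,rate=40,max_force=20)
q=manip.get_tool_pos();print(hit,q,(p-q)@u,manip.get_wrist_force(),manip.get_finger_gap(),manip.get_t())
cal=manip.calibration("wrist");im=manip.get_image("wrist")
check(im,cal,10)
v=cv2.resize(im[150:342,200:520],(800,480));cv2.imwrite("pics/v5.png",v)
E
```

```text
[-1.13650216  0.03412848 -1.43214772]
False [525.1734495  121.39567586 252.29671327] 50.79618937995797 [ 0.66173067  0.01218473 -3.49428038] 23.931504796546854 11.0333
plate False (array([574.1, 123.7]), array([166.3,  91.2]), 2.3) [590.9 132. ] [264. 196.] [521. 324.]
far edge yaw 2.63 pt [566.3 168.5]
plate True (array([605.8, 125.6]), array([101.5,  50.2]), 5.0) [600.3 123.1] [362. 229.] [511. 299.]
stud (array([631.4, 126.2]), array([27.1, 28.7]), 65.6) [464. 252.] [509. 293.]
```

View pics/v5.png

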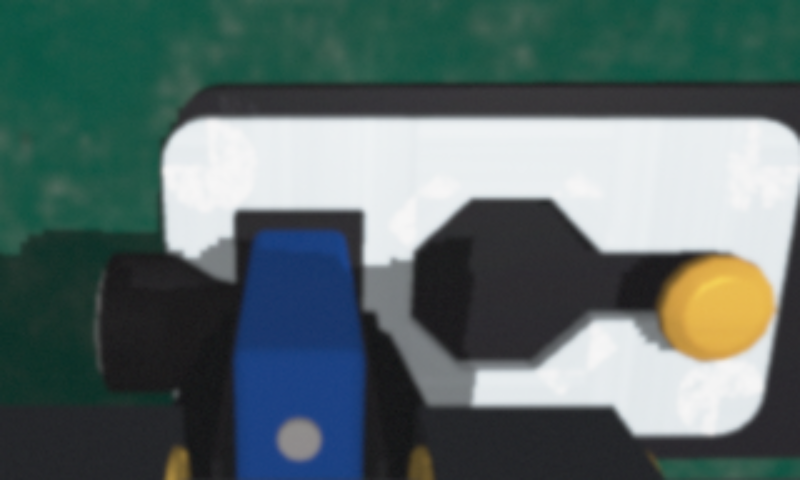

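The stud is in the slot at lamp x of about 105–107. I'll nudge it gently towards the end, set the plate down, release, retreat and check.

```bash
python3 - <<'E'
from chk import *
R=Rz(2.5);u=R[:,0];p=manip.get_tool_pos()
print(manip.move_linear(p-3*u,R,rate=15,max_force=10))
p=manip.get_tool_pos()
print(manip.move_linear(p-[0,0,2],R,rate=10,max_force=5),manip.get_tool_pos(),manip.get_wrist_force())
manip.open();manip.pause(.3)
p=manip.get_tool_pos();manip.move_linear(p+[0,0,150],R,rate=120)
q=manip.get_joint_positions();q[0]-=0.9;manip.move_joints(q);manip.pause(.3)
im=manip.get_image("top");s=manip.get_image("side");cal=manip.calibration("top")
H,S,V=cv2.split(cv2.cvtColor(im,cv2.COLOR_BGR2HSV))
def roi(m,x0,y0,x1,y1):
    o=np.zeros_like(m,bool);o[y0:y1,x0:x1]=m[y0:y1,x0:x1];return o
for nm,box,z in(("blue",(180,180,250,290),16),("red",(320,210,395,295),6)):
    for c,h in blobs(roi((S<60)&(V>150),*box),100): print(nm,h,rect(ray(cal,c,z)))
for c,h in blobs(roi((H>12)&(H<30)&(S>80)&(V>100),190,200,226,235),30): print("stud",rect(ray(cal,c,32)))
for c,h in blobs(roi((H>100)&(H<130)&(S>120)&(V>90),180,230,245,300),10):print("pillar",h,rect(ray(cal,c,92)))
v=np.zeros((480,800,3),np.uint8);v[:,:420]=cv2.resize(im[150:310,150:290],None,fx=3,fy=3);v[:400,430:800]=cv2.resize(s[280:420,150:350],(370,400)[:2]) 
cv2.imwrite("pics/v6.png",v);print(manip.get_t(),manip.get_wrist_force())
E
```

```text
False
True [522.80905527 121.30977428 252.15941961] [ 0.37517453 -0.12483191  5.19357819]
blue False (array([569.8, 122. ]), array([168.3,  96.1]), 4.1)
blue True (array([601.2, 122.7]), array([98.7, 50.4]), 0.6)
red False (array([ 550. , -216.9]), array([ 92.6, 167.6]), 57.7)
stud (array([630.8, 120.9]), array([27.4, 25.2]), 26.4)
pillar False (array([517.3, 113.2]), array([43.9, 30.3]), 88.8)
pillar True (array([522.8, 120.8]), array([11.1, 10.7]), 0.9)
16.6667 [-0.17158659 -0.35726161  0.77121737]
```

View pics/v6.png

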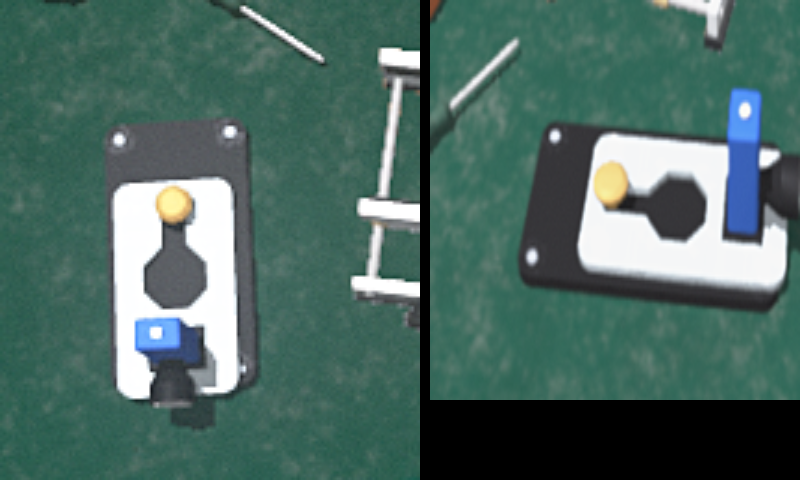

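```bash
python3 -c "
from station import manip
manip.close_job()"
```

```text
the job is handed in; nothing more can be done
```

The blue lamp is mounted on the pad and released, and the job was handed in at about 16.7 s of the 48 s allowed; no verdict is reported.

I gripped the lamp by its pillar and lowered the plate over the stud. I corrected about 3 mm sideways from the wrist camera first. I then slid it about 53 mm so the stud sat near the closed end of the slot, pressed it down lightly, let go and moved the arm clear.

**Last checks after release:**
- **Stud position:** about 108 mm along the lamp from its origin, where the closed end is at 110 mm and the allowed range is 97 to 114 mm. Sideways it is within about 2 mm of centre.
- **Angle and seating:** the final pictures show the plate square with the pad and lying flat. I did not measure the tilt after release.
- **Red lamp:** within 0.1 mm of where it was.

**Disagreements:**
- The wrist and top cameras differed by 2–5 mm on where the stud is in world coordinates. I positioned the lamp from plate and stud seen in the same wrist picture.
- The last top-view fits of the plate's angle scatter from 0.6° to 4.1°, against 2.5° for the pad. The pillar and lamp head blend into the outlines, and the limit is 12°.

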